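Sort scouring pads by feel

TASK

The three scouring pads on the kitchen worktop look alike: only by dragging them over the worktop can you feel which underside is coarse, medium or fine. Put the coarsest into the red tray, the medium one into the yellow tray and the finest into the green tray, each lying flat on the tray's floor with its knob up, set down rather than dropped. Leave the tumbler, bottle, jar and bowl where they stand.

Things in the scene. Friction and masses are not known exactly. Their poses are not given: they have to be found in the camera images.
- mark_1: faint round grey mark, 62 mm across, flat on the worktop, fixed, on which one of the three scouring pads stands centred at the start. Origin: its centre, at worktop height. All pads look alike: round iron-cored base 76 mm across and 12 mm thick (blue, dark abrasive sole), with an upright round white knob 30 mm across centred on it, from 12 to 40 mm above the underside; loose, 0.63 to 0.77 kg
- mark_2: faint round grey mark, 62 mm across, flat on the worktop, fixed, on which one of the three scouring pads stands centred at the start. Origin: its centre, at worktop height. The pads differ only in the sole: dragged over the worktop, the fine one resists with about 0.10, the medium with 0.36, the coarse with 0.90 times the force pressing it down (weight plus any push), within 10 %
- mark_3: faint round grey mark, 62 mm across, flat on the worktop, fixed, on which one of the three scouring pads stands centred at the start. Origin: its centre, at worktop height. Which grade stands on which mark is drawn anew each time and has to be felt; neither look, place nor weight tells. There is one pad of each grade
- tray_red_in (a point): red square tray for the coarse pad, fixed: 98 mm outside, 90 mm inside, open on top, rim 12 mm above its floor. This point: centre of its floor (7 mm above the worktop), z up, x and y along its sides. The three trays stand in a row on a fixed grey mat 125 x 345 x 3 mm, 110 mm from centre to centre; which colour is where varies
- tray_yellow_in (a point): yellow square tray for the medium pad, fixed: 98 mm outside, 90 mm inside, open on top, rim 12 mm above its floor. This point: centre of its floor (7 mm above the worktop), z up, x and y along its sides. The three trays stand in a row on a fixed grey mat 125 x 345 x 3 mm, 110 mm from centre to centre; which colour is where varies
- tray_green_in (a point): green square tray for the fine pad, fixed: 98 mm outside, 90 mm inside, open on top, rim 12 mm above its floor. This point: centre of its floor (7 mm above the worktop), z up, x and y along its sides. The three trays stand in a row on a fixed grey mat 125 x 345 x 3 mm, 110 mm from centre to centre; which colour is where varies
- tumbler: bystander, loose: blue ceramic tumbler, 95 mm high, 76 mm across, open on top; standing upright, origin at the centre of its underside
- bottle: bystander, loose: amber glass bottle with red cap, 170 mm high, 60 mm across; standing upright, origin at the centre of its underside
- jar: bystander, loose: glass jar with green cap, 100 mm high, 66 mm across; standing upright, origin at the centre of its underside
- bowl: bystander, loose: small steel bowl, 45 mm high, 90 mm across; standing upright, origin at the centre of its underside
Not all that is in view belongs to the job. Of the things like the part that bears tray_yellow_in, leave any that is white; of the rest the smaller one is meant.

How it is judged:
By the outcome, as a careful person would: the job done as asked, in the order asked, and still so for the second after the job is handed in, with the robot touching nothing.
It also fails if it takes over 72 s, if anything falls off the work surface, if the arm or the gripper's body presses on something with over 40 N, if the wrist force passes 120 N, or if a joint passes its speed limit or range.

ROBOT

A 6-joint arm with a two-finger parallel gripper is mounted at the origin on the work surface. World frame = base frame: x ahead of the robot, y to its left, z up, the work surface at z = 0. Lengths are in m, angles in rad, forces in N, time in s.
With the tool pointing down it reaches from about 0.3 to 0.875 m from the base axis. Payload 6.4 kg.
Tool frame: the origin (TCP) lies on the centre line of the jaws, within the pads' length; the fingertips stand 11 mm ahead of it and the grasp point (between the pads) lies 8 mm behind it; x points along the fingers, y is the direction in which the jaws open and shut, and the axes are right-handed (so a half turn about x gives the same grasp; the last joint's range is limited). The gripper opens to 85 mm and grips with 20 to 120 N. Pads are 22 mm wide; open, the fingers measure 114 mm over their backs; the gripper's body (76 mm by 85 mm) begins 54 mm behind the grasp point. The pads swing forward as they close: fully open they stand 13 mm farther back than shut.
Start: joints at [-1.329, 0.181, 1.607, -0, 1.354, -0.206], TCP at [0.249, -0.518, 0.242] pointing down, gripper open.
Joint ranges: [-2.99, 2.99], [-0.89, 2.07], [0.3, 2.58], [-1.14, 4.28], [0, 2.63], [-3.12, 3.12]. Speed limits (rad/s): [2.57, 2.57, 3.01, 3.14, 3.14, 3.14].

INTERFACE

Orientations are given as a unit quaternion [w, x, y, z].
In Python, from bench import ctrl, camera, hand_in gives the robot as it stands. The module is installed in compiled form; this text tells all that it offers.
- The arm moves only by the tool drive_tool, never from a script. Its argument "increments" is a list of rows, each a list of 7 numbers: the shift along the tool's x, y, z in m, then the turn, a rotation vector about the tool's x, y, z in degrees, then the gripper's target within -1 to 1 (fully open at 1, half-way at 0, shut at -1). In form: [[dx, dy, dz, rx, ry, rz, claw], ...]. A call has 1 to 10 rows; each row shifts and turns the commanded pose from where the row before left it, along the tool's axes as they then stand; what a row does not reach is not made up. A row lasts 1/8 s, in which the tool goes at most 62.5 mm and 10.7 degrees, less where a joint would pass 70% of its speed; a pose out of reach is approached as far as the arm can. A call is refused whole if a number of a shift passes 0.0625 or a number of a turn 10.7, either way. A call with a gripper value outside its range is refused whole. The fingers move at their own pace and stop on an object; the grip force is fixed at half the most. Time passes only in rows, so rows that do not move let the fingers close. It gives the time, the measured TCP pose, the force and the opening at its end, in the units of the state.
- ctrl.get_obs(): the state, without advancing time (a new reading comes with each control period).
- camera(name): name is "scene" or "top"; returns a dict with "img" (400x640x3 uint8, red, green, blue), "depth" (400x640 float32, m along the optical axis (not along the pixel's ray), 0 where there is no reading), "fx", "fy", "cx", "cy" (pixels), "k1" (the pictures are not rectified: a ray, as slopes to the right and down, at radius r is drawn at 1 + k1 r^2 times it, then the intrinsics apply), "world_from_camera" (4x4, takes a point from camera to world coordinates). Camera axes: x right, y down, z forward; pixel columns grow to the right and rows downward; lengths in m; the calibration is good to about 2 mm. A picture is of the moment at which its call begins.
- hand_in(): hands the job in, once; it reports no verdict.
The state is a dict: "time_s": time; "q": joint angles; "dq": joint speeds; "joint_efforts": joint torques, N m; "eef_pos": TCP position; "eef_rot": TCP orientation; "wrist_force": force on the tool from outside, world axes, zero at the start; "torque": the same for the moment, N m; "opening": opening from 0.0 (shut) to 1.0 (fully open).
Only numpy, scipy, OpenCV 4.12 (cv2) and the standard library are available. Lean on these libraries where they do the work, as an engineer would, in place of code of your own. Each camera call takes 0.05 s, during which the arm holds its last target.

## Working session

There is one attempt and no reset: what is moved stays moved. The work goes in short steps, Python scripts to look and compute and a tool call to move; the robot and the scene stay as the last step left them, time stands still between calls to the robot, and variables do not carry over. Pictures are saved under pics/ and viewed, and the job is handed in when it is done.

Besides the shell and the picture viewer there is one more tool, called after "Emit:" as name(argument=value, ...) on one line, values as JSON. drive_tool: Moves the arm, as the interface text tells. Its arguments: {"type":"object","properties":{"increments":{"type":"array","items":{"type":"array","items":{"type":"number"}}}},"required":["increments"]}

```bash
mkdir -p pics; ls
cat > h.py <<'E'
import numpy as np, cv2
from bench import ctrl, camera, hand_in
def rays(c,uv):
    K=np.array([[c['fx'],0,c['cx']],[0,c['fy'],c['cy']],[0,0,1.]])
    return cv2.undistortPoints(np.array(uv,float).reshape(-1,1,2),K,np.array([c['k1'],0,0,0,0.])).reshape(-1,2)
def onplane(c,uv,z):
    r=rays(c,uv);T=np.array(c['world_from_camera']);d=np.c_[r,np.ones(len(r))]@T[:3,:3].T;o=T[:3,3]
    return o+d*((z-o[2])/d[:,2])[:,None]
def save(c,n):cv2.imwrite('pics/'+n,c['img'][:,:,::-1])
E
python3 - <<'E'
from h import *
import pickle
for n in('top','scene'):
    c=camera(n);save(c,n+'0.png');pickle.dump(c,open(n+'0.pkl','wb'));print(n,c['fx'],c['fy'],c['cx'],c['cy'],c['k1'],np.round(c['world_from_camera'],3).tolist())
print(ctrl.get_obs())
E
```

```text
pics
top 466.38780650955607 466.38780650955607 319.7187137401557 203.56558961817427 -0.10628074545554672 [[-0.023, -0.992, 0.122, 0.408], [-1.0, 0.022, -0.005, 0.0], [0.002, -0.122, -0.993, 1.017], [0.0, 0.0, 0.0, 1.0]]
scene 436.8311409676286 436.8311409676286 318.0341822249142 200.78980248069462 -0.10227379371851043 [[0.703, 0.431, -0.565, 1.149], [0.711, -0.406, 0.574, -0.604], [0.018, -0.806, -0.592, 0.69], [0.0, 0.0, 0.0, 1.0]]
{'time_s': 0.1, 'q': array([-1.32932177e+00,  1.81446795e-01,  1.60792062e+00,  4.24057092e-06,
        1.35383883e+00, -2.06283627e-01]), 'dq': array([ 0.00049483, -0.00065778, -0.00280939,  0.00016657, -0.00058586,
        0.00014277]), 'joint_efforts': array([ 1.02567941e-03, -4.45879018e+01, -3.52237308e+01, -2.36926116e-04,
        4.15998788e-03, -3.64956338e-05]), 'eef_pos': array([ 0.24884823, -0.51781274,  0.24147938]), 'eef_rot': array([-0.1564165 , -0.6894512 , -0.15755736,  0.68946835]), 'wrist_force': array([-0.32622872, -0.36891525, -0.2251546 ]), 'torque': array([-0.02115037, -0.00581728,  0.03726202]), 'opening': 1.0024641975685424}
```

View pics/top0.png

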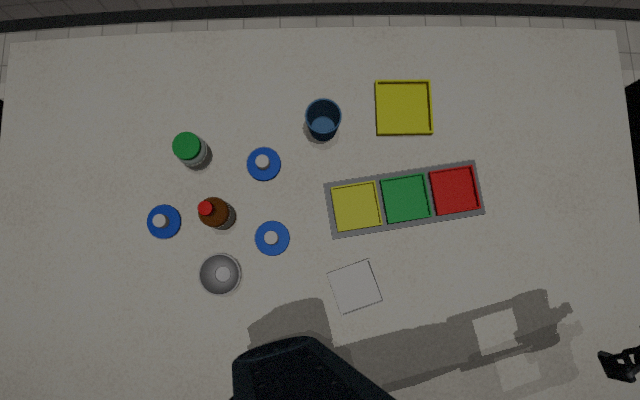

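View pics/scene0.png

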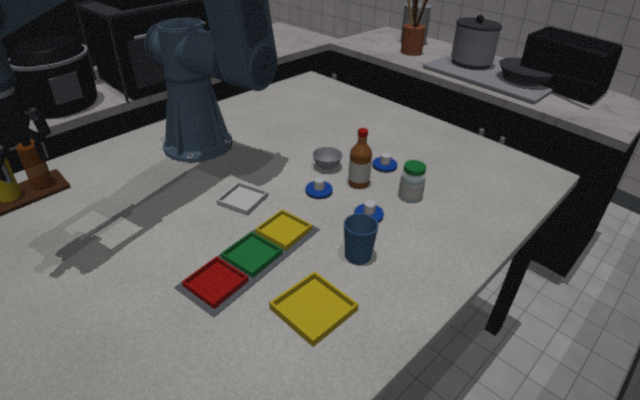

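The top view shows three blue pads at pixels (263,164), (272,238) and (164,222). On the grey mat stand the yellow (356,207), green (405,198) and red (455,191) trays.

Things that could be taken for the yellow tray:
- the yellow tray on the mat at (356,207)
- a larger yellow tray at (404,108)
- a white tray at (355,287)

By the description I choose the smaller yellow one, on the mat. Next I measure.

```bash
cat > meas.py <<'E'
from h import *
import pickle,sys
def comps(m,amin):
    n,l,s,ce=cv2.connectedComponentsWithStats(m.astype(np.uint8));return [(l==i,s[i],ce[i]) for i in range(1,n) if s[i,4]>=amin]
def pads(c,zb=0.012):
    hsv=cv2.cvtColor(c['img'],cv2.COLOR_RGB2HSV);out=[]
    m=(hsv[...,0]>103)&(hsv[...,0]<125)&(hsv[...,1]>170)
    for a,s,ce in comps(m,100):
        ct=max(cv2.findContours(a.astype(np.uint8),0,1)[0],key=cv2.contourArea)
        P=onplane(c,cv2.convexHull(ct).reshape(-1,2),zb)[:,:2].astype(np.float32)
        (x,y),r=cv2.minEnclosingCircle(P*1000);e=cv2.fitEllipse((P*1000).astype(np.float32)) if len(P)>=5 else None
        out.append((np.round(ce),round(x,1),round(y,1),round(r,1),np.round(e[0],1),np.round(e[1],1)))
    return out
if __name__=='__main__':
    for n in('top','scene'):
        c=pickle.load(open(n+'0.pkl','rb'));print(n)
        for o in pads(c):print(' pad',*o)
        hsv=cv2.cvtColor(c['img'],cv2.COLOR_RGB2HSV);H=hsv[...,0];S=hsv[...,1]
        for nm,m in(('red',((H<6)|(H>174))&(S>150)),('yel',(H>22)&(H<34)&(S>150)),('grn',(H>50)&(H<75)&(S>130))):
            for a,s,ce in comps(m,300):
                ct=max(cv2.findContours(a.astype(np.uint8),0,1)[0],key=cv2.contourArea)
                P=onplane(c,ct.reshape(-1,2),0.019)[:,:2]*1000
                r=cv2.minAreaRect(P.astype(np.float32));print(nm,np.round(ce),np.round(r[0],1),np.round(r[1],1),round(r[2],1))
        # bystanders by depth
    c=pickle.load(open('top0.pkl','rb'));T=np.array(c['world_from_camera'])
    v,u=np.mgrid[0:400,0:640];r=rays(c,np.c_[u.ravel(),v.ravel()]);d=c['depth'].ravel()
    P=(np.c_[r*d[:,None],d]@T[:3,:3].T+T[:3,3]).reshape(400,640,3)
    for nm,(uu,vv) in dict(jar=(187,146),bottle=(207,208),bowl=(220,274),tumbler=(323,119)).items():
        R=P[vv-28:vv+29,uu-28:uu+29].reshape(-1,3);R=R[R[:,2]>0.028]
        print(nm,'zmax',R[:,2].max().round(3),'x',R[:,0].min().round(3),R[:,0].max().round(3),'y',R[:,1].min().round(3),R[:,1].max().round(3))
        print(np.round(P[vv,uu],3))
    i=c['img'][70:320,130:500];cv2.imwrite('pics/crop0.png',cv2.resize(i,None,fx=2,fy=2)[:,:,::-1])
E
python3 meas.py
```

```text
top
 pad [264. 165.] 622.7 117.3 37.1 [622.9 116.9] [72.7 73.8]
 pad [165. 221.] 501.3 337.6 37.6 [500.9 337.5] [72.4 74.7]
 pad [272. 238.] 460.1 99.8 36.5 [460.2  99.8] [71.8 72.7]
red [454. 190.] [ 555.2 -299.1] [ 97.9 101.2] 7.7
yel [403. 107.] [ 743.6 -196.5] [127.  128.1] 89.4
yel [356. 205.] [524.7 -82.9] [97.9 97.3] 7.9
grn [186. 146.] [667.3 287.9] [64.  57.8] 44.7
grn [405. 198.] [ 539.7 -190.9] [98.2 98.7] 7.5
scene
 pad [384. 165.] 505.3 329.0 37.0 [505.2 329.3] [69.3 73.5]
 pad [319. 191.] 464.9 93.1 37.8 [464.1  93. ] [68.9 78.2]
red [215. 282.] [ 560.8 -306. ] [105.1 104.3] 8.1
yel [  9. 188.] [-185.2 -527.2] [ 53.5 266.3] 77.2
yel [283. 229.] [531.1 -91.6] [105.3 105.3] 8.2
yel [313. 307.] [ 748.7 -203.7] [132.3 132.2] 90.0
grn [252. 254.] [ 546.2 -197.9] [104.2 105.2] 7.2
jar zmax 1.017 x 0.408 0.676 y 0.0 0.294
[0.645 0.263 0.099]
bottle zmax 1.017 x 0.408 0.538 y 0.0 0.237
[0.509 0.203 0.171]
bowl zmax 1.017 x 0.342 0.429 y 0.0 0.252
[0.384 0.214 0.005]
tumbler zmax 1.017 x 0.408 0.742 y -0.052 0.022
[ 0.724 -0.017  0.006]
```

View pics/crop0.png

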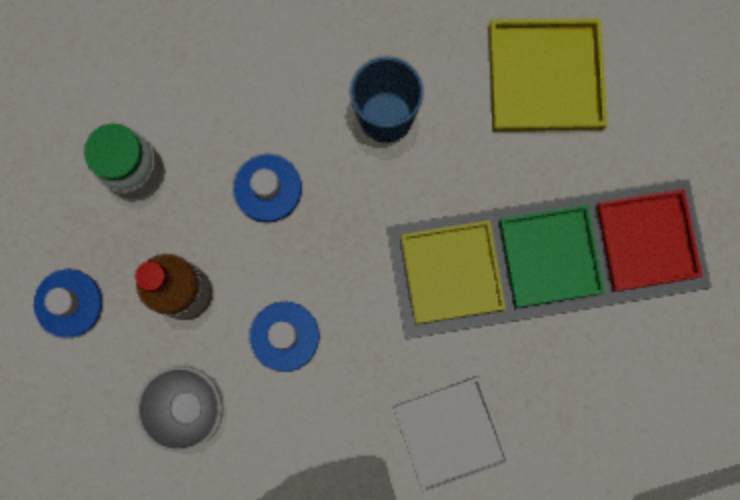

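The crop confirms the choice: the small yellow tray on the mat is at crop pixel (450,273), and the bigger yellow one and the white one are both off the mat. Next I cross-check the pad centres by their knobs, find the bystanders and work out the tool axes.

Run:
```python
from meas import *
from scipy.spatial.transform import Rotation as Ro
for n in('top','scene'):
    c=pickle.load(open(n+'0.pkl','rb'));hsv=cv2.cvtColor(c['img'],cv2.COLOR_RGB2HSV);T=np.array(c['world_from_camera'])
    v,u=np.mgrid[0:400,0:640];d=c['depth'];r=rays(c,np.c_[u.ravel(),v.ravel()]);P=(np.c_[r*d.reshape(-1,1),d.ravel()]@T[:3,:3].T+T[:3,3]).reshape(400,640,3)
    P[d<=0]=np.nan
    print(n,'worktop z',np.nanmedian(P[300:310,150:200,2]) if n=='top' else '')
    for nm,(x,y,rad,z0,z1) in dict(A=(.623,.117,.03,.033,.06),B=(.46,.1,.03,.033,.06),C=(.501,.337,.03,.033,.06),jar=(.645,.263,.07,.06,.13),bottle=(.509,.203,.06,.03,.2),bowl=(.384,.214,.06,.02,.06),tumbler=(.724,-.017,.07,.06,.13)).items():
        m=(np.hypot(P[...,0]-x,P[...,1]-y)<rad)&(P[...,2]>z0)&(P[...,2]<z1);Q=P[m]
        if len(Q)<5:print(nm,'none');continue
        (a,b),R=cv2.minEnclosingCircle(Q[:,:2].astype(np.float32));print(nm,len(Q),'z',np.round([np.median(Q[:,2]),Q[:,2].max()],3),'circ',round(a,4),round(b,4),round(R,4))
o=ctrl.get_obs();q=o['eef_rot'];R=Ro.from_quat(np.r_[q[1:],q[0]]).as_matrix();print(np.round(R,4))
```

```text
top worktop z 0.00019188062082320378
A 154 z [0.041 0.045] circ 0.624 0.1182 0.0149
B 160 z [0.04  0.045] circ 0.4602 0.1009 0.0149
C 151 z [0.04  0.047] circ 0.5004 0.3381 0.0149
jar 853 z [0.1   0.105] circ 0.6454 0.265 0.0327
bottle 936 z [0.116 0.175] circ 0.5097 0.2072 0.0308
bowl 787 z [0.037 0.05 ] circ 0.3851 0.2083 0.0452
tumbler 525 z [0.088 0.1  ] circ 0.704 -0.0146 0.038
scene worktop z 
A 80 z [0.039 0.043] circ 0.6232 0.1142 0.016
B 67 z [0.039 0.043] circ 0.461 0.0981 0.0149
C 60 z [0.04  0.043] circ 0.5015 0.3345 0.0171
jar 521 z [0.09  0.103] circ 0.6472 0.2612 0.033
bottle 899 z [0.097 0.171] circ 0.5099 0.2025 0.0308
bowl 427 z [0.035 0.049] circ 0.3836 0.2073 0.048
tumbler 829 z [0.081 0.097] circ 0.7023 -0.0181 0.0387
[[-4.000e-04  4.329e-01 -9.014e-01]
 [ 1.600e-03 -9.014e-01 -4.329e-01]
 [-1.000e+00 -1.600e-03 -3.000e-04]]
```

Top depth and scene agree within 4 mm, the knob radius comes out at 15 mm and the knob height at 40 mm. Averaged over both views:

| Thing | x (mm) | y (mm) |
|---|---|---|
| Pad A | 623 | 116 |
| Pad B | 460 | 100 |
| Pad C | 501 | 336 |
| Yellow tray | 526 | -85 |
| Green tray | 541 | -192 |
| Red tray | 556 | -301 |

I turn the tool so that y = world -y and z = world -x, then go to B.

Emit:
drive_tool(increments=[[0,0,0,8.57,0,0,1],[0,0,0,8.57,0,0,1],[0,0,0,8.57,0,0,1],[0,-0.0615,-0.021,0,0,0,1],[0,-0.0615,-0.021,0,0,0,1],[0,-0.0615,-0.021,0,0,0,1],[0,-0.0615,-0.021,0,0,0,1],[0,-0.0615,-0.021,0,0,0,1],[0,-0.0615,-0.021,0,0,0,1],[0,-0.0615,-0.021,0,0,0,1]])

```text
time_s: 1.35
eef_pos: [0.3909, -0.1025, 0.2423]
eef_rot: [-0.0, 0.707, -0.001, -0.707]
wrist_force: [1.4, 0.2, -0.1]
opening: 1.002
```

Emit:
drive_tool(increments=[[0.02,-0.0374,-0.013,0,0,0,1],[0.02,-0.0374,-0.013,0,0,0,1],[0.03,-0.0374,-0.013,0,0,0,1],[0.03,-0.0374,-0.013,0,0,0,1],[0.04,-0.0374,-0.013,0,0,0,1],[0,0,0,0,0,0,1],[0,0,0,0,0,0,1]])

```text
time_s: 2.22
eef_pos: [0.4558, 0.0824, 0.1024]
eef_rot: [-0.0, -0.707, 0.0, 0.707]
wrist_force: [0.3, 0.4, -0.1]
opening: 1.001
```

Run:
```python
from h import *
o=ctrl.get_obs();print(o['eef_pos'],o['q'],o['wrist_force'],o['torque'])
c=camera('top');save(c,'top1.png');c=camera('scene');save(c,'scene1.png')
```

```text
[0.45583695 0.08235943 0.10240269] [-7.81694318e-02  1.17076674e-01  1.99482889e+00 -3.63034464e-04
  1.03010876e+00  1.49294652e+00] [ 0.33235044  0.41406417 -0.12464546] [ 0.00271004 -0.02471635  0.00215378]
```

View pics/scene1.png

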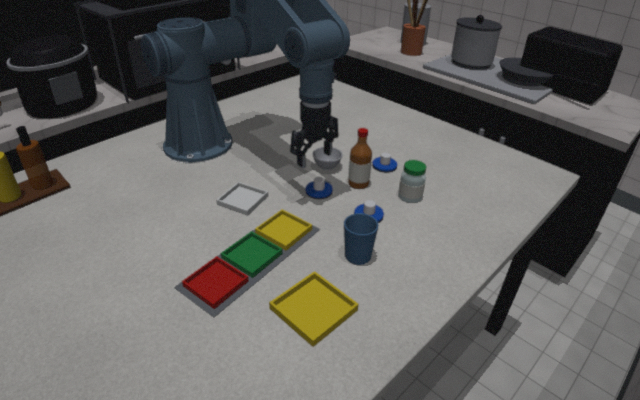

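Emit:
drive_tool(increments=[[0.0,-0.017,-0.005,0,0,0,1],[0.03,0,0,0,0,0,1],[0.03,0,0,0,0,0,1],[0.0144,0,0,0,0,0,1],[0,0,0,0,0,0,1],[0,0,0,0,0,0,1]])

```text
time_s: 3.08
eef_pos: [0.4621, 0.0992, 0.0291]
eef_rot: [-0.0, 0.708, -0.001, -0.706]
wrist_force: [0.2, 0.4, 0.1]
opening: 1.002
```

Emit:
drive_tool(increments=[[0,0,0,0,0,0,-1],[0,0,0,0,0,0,-1],[0,0,0,0,0,0,-1],[0,0,0,0,0,0,-1],[0,0,0,0,0,0,-1],[0,0,0,0,0,0,-1]])

```text
time_s: 3.82
eef_pos: [0.4613, 0.0995, 0.0285]
eef_rot: [-0.0, 0.707, -0.0, -0.707]
wrist_force: [-1.1, -1.2, 5.6]
opening: 0.331
```

Emit:
drive_tool(increments=[[0.001,0,0,0,0,0,-1],[0,0.005,0,0,0,0,-1],[0,0.005,0,0,0,0,-1],[0,0.005,0,0,0,0,-1]])

```text
time_s: 4.32
eef_pos: [0.4627, 0.0857, 0.0285]
eef_rot: [-0.001, 0.708, 0.0, -0.706]
wrist_force: [-0.5, 7.6, 11.0]
opening: 0.33
```

Emit:
drive_tool(increments=[[0,0.005,0,0,0,0,-1],[0,0.005,0,0,0,0,-1]])

```text
time_s: 4.58
eef_pos: [0.4627, 0.0756, 0.0285]
eef_rot: [-0.001, 0.708, 0.0, -0.706]
wrist_force: [-0.9, 7.3, 10.4]
opening: 0.331
```

Emit:
drive_tool(increments=[[0,-0.005,0,0,0,0,-1],[0,-0.005,0,0,0,0,-1]])

```text
time_s: 4.82
eef_pos: [0.4631, 0.0833, 0.0285]
eef_rot: [0.001, 0.709, -0.001, -0.706]
wrist_force: [0.8, -6.6, 8.7]
opening: 0.328
```

Emit:
drive_tool(increments=[[0,-0.005,0,0,0,0,-1],[0,-0.005,0,0,0,0,-1]])

```text
time_s: 5.08
eef_pos: [0.4632, 0.0934, 0.0285]
eef_rot: [0.001, 0.709, -0.001, -0.706]
wrist_force: [0.4, -7.4, 9.7]
opening: 0.331
```

B feels medium-like, with a ratio of about 0.44. I release it and go to A.

Emit:
drive_tool(increments=[[0,0,0,0,0,0,1],[0,0,0,0,0,0,1],[0,0,0,0,0,0,1],[0,0,0,0,0,0,1],[-0.035,0,0,0,0,0,1],[-0.035,0,0,0,0,0,1],[0,0,-0.055,0,0,0,1],[0,0,-0.055,0,0,0,1],[0,-0.022,-0.05,0,0,0,1],[0,0,0,0,0,0,1]])

```text
time_s: 6.32
eef_pos: [0.6236, 0.1171, 0.0961]
eef_rot: [-0.0, 0.708, -0.0, -0.707]
wrist_force: [-0.8, 0.6, 0.1]
opening: 0.996
```

Emit:
drive_tool(increments=[[0.03,0,0,0,0,0,1],[0.03,0,0,0,0,0,1],[0.0075,0,0,0,0,0,1],[0,0,0,0,0,0,-1],[0,0,0,0,0,0,-1],[0,0,0,0,0,0,-1],[0,0,0,0,0,0,-1],[0,0,0,0,0,0,-1],[0,0,0,0,0,0,-1]])

```text
time_s: 7.45
eef_pos: [0.6221, 0.1164, 0.0311]
eef_rot: [-0.0, 0.708, -0.0, -0.706]
wrist_force: [-1.4, -0.0, 6.0]
opening: 0.326
```

Emit:
drive_tool(increments=[[0.001,0,0,0,0,0,-1],[0,0.005,0,0,0,0,-1],[0,0.005,0,0,0,0,-1],[0,0.005,0,0,0,0,-1]])

```text
time_s: 7.95
eef_pos: [0.6232, 0.1021, 0.0311]
eef_rot: [-0.001, 0.709, 0.0, -0.705]
wrist_force: [-0.8, 4.1, 8.7]
opening: 0.326
```

Emit:
drive_tool(increments=[[0,0.005,0,0,0,0,-1],[0,0.005,0,0,0,0,-1]])

```text
time_s: 8.2
eef_pos: [0.6232, 0.0921, 0.0311]
eef_rot: [-0.001, 0.709, 0.0, -0.705]
wrist_force: [-0.2, 3.3, 9.0]
opening: 0.321
```

Emit:
drive_tool(increments=[[0,-0.005,0,0,0,0,-1],[0,-0.005,0,0,0,0,-1]])

```text
time_s: 8.45
eef_pos: [0.6234, 0.1004, 0.0311]
eef_rot: [0.0, 0.709, -0.001, -0.705]
wrist_force: [-0.4, -4.2, 9.4]
opening: 0.332
```

Emit:
drive_tool(increments=[[0,-0.005,0,0,0,0,-1],[0,-0.005,0,0,0,0,-1]])

```text
time_s: 8.7
eef_pos: [0.6234, 0.1105, 0.0311]
eef_rot: [0.0, 0.709, -0.001, -0.705]
wrist_force: [0.1, -3.2, 8.8]
opening: 0.326
```

A's ratio of 0.23 falls between grades. I repeat it under a stronger push, because the slope of drag against push cancels any offsets.

Emit:
drive_tool(increments=[[0.003,0,0,0,0,0,-1],[0,0.005,0,0,0,0,-1],[0,0.005,0,0,0,0,-1],[0,0.005,0,0,0,0,-1]])

```text
time_s: 9.2
eef_pos: [0.6258, 0.0977, 0.031]
eef_rot: [-0.001, 0.711, 0.0, -0.703]
wrist_force: [0.1, 6.6, 20.6]
opening: 0.329
```

Emit:
drive_tool(increments=[[0,0.005,0,0,0,0,-1]])

```text
time_s: 9.32
eef_pos: [0.6258, 0.0927, 0.031]
eef_rot: [-0.001, 0.711, 0.0, -0.703]
wrist_force: [-0.7, 5.4, 20.5]
opening: 0.327
```

Emit:
drive_tool(increments=[[0,-0.005,0,0,0,0,-1],[0,-0.005,0,0,0,0,-1]])

```text
time_s: 9.57
eef_pos: [0.6261, 0.0997, 0.031]
eef_rot: [0.0, 0.711, -0.001, -0.703]
wrist_force: [-0.0, -6.0, 20.7]
opening: 0.327
```

Emit:
drive_tool(increments=[[0,-0.005,0,0,0,0,-1],[0,-0.005,0,0,0,0,-1]])

```text
time_s: 9.82
eef_pos: [0.6262, 0.1098, 0.031]
eef_rot: [0.0, 0.711, -0.001, -0.703]
wrist_force: [0.9, -6.6, 19.6]
opening: 0.322
```

Emit:
drive_tool(increments=[[0,0.015,0,0,0,0,-1],[0,0.015,0,0,0,0,-1]])

```text
time_s: 10.07
eef_pos: [0.6259, 0.0825, 0.031]
eef_rot: [-0.001, 0.711, 0.0, -0.703]
wrist_force: [0.6, 5.9, 21.1]
opening: 0.328
```

Emit:
drive_tool(increments=[[0,0,0,0,0,0,-1],[0,0,0,0,0,0,-1]])

```text
time_s: 10.32
eef_pos: [0.626, 0.0805, 0.031]
eef_rot: [0.0, 0.711, -0.001, -0.703]
wrist_force: [-0.6, -2.2, 21.0]
opening: 0.327
```

Emit:
drive_tool(increments=[[0,-0.015,0,0,0,0,-1],[0,-0.015,0,0,0,0,-1]])

```text
time_s: 10.58
eef_pos: [0.6262, 0.1099, 0.031]
eef_rot: [0.0, 0.711, -0.001, -0.703]
wrist_force: [0.0, -6.2, 20.4]
opening: 0.327
```

Emit:
drive_tool(increments=[[0,0,0.01,0,0,0,-1],[0,0,0.01,0,0,0,-1]])

```text
time_s: 10.82
eef_pos: [0.6074, 0.1114, 0.0311]
eef_rot: [-0.0, 0.712, -0.0, -0.702]
wrist_force: [4.8, 0.0, 16.6]
opening: 0.328
```

Emit:
drive_tool(increments=[[-0.003,0,0,0,0,0,1],[0,0,0,0,0,0,1],[0,0,0,0,0,0,1],[0,0,0,0,0,0,1],[-0.06,0,0,0,0,0,1],[-0.06,0,0,0,0,0,1],[-0.06,0,0,0,0,0,1],[0,-0.055,0.026,0,0,0,1],[0,-0.055,0.026,0,0,0,1],[0,-0.055,0.026,0,0,0,1]])

```text
time_s: 12.08
eef_pos: [0.5222, 0.2777, 0.2083]
eef_rot: [0.001, -0.707, 0.001, 0.707]
wrist_force: [-0.2, 0.4, -0.9]
opening: 1.0
```

Emit:
drive_tool(increments=[[0,-0.055,0.026,0,0,0,1],[0,0,0,0,0,0,1],[0,0,0,0,0,0,1]])

```text
time_s: 12.45
eef_pos: [0.497, 0.3314, 0.208]
eef_rot: [-0.0, -0.707, 0.0, 0.707]
wrist_force: [-0.7, -0.4, 0.1]
opening: 0.999
```

Emit:
drive_tool(increments=[[0.045,-0.005,-0.004,0,0,0,1],[0.045,0,0,0,0,0,1],[0.045,0,0,0,0,0,1],[0.03,0,0,0,0,0,1],[0.014,0,0,0,0,0,1],[0,0,0,0,0,0,1]])

```text
time_s: 13.2
eef_pos: [0.5013, 0.3353, 0.0288]
eef_rot: [0.001, -0.707, 0.001, 0.708]
wrist_force: [0.2, -0.9, 0.0]
opening: 0.999
```

Emit:
drive_tool(increments=[[0,0,0,0,0,0,-1],[0,0,0,0,0,0,-1],[0,0,0,0,0,0,-1],[0,0,0,0,0,0,-1],[0,0,0,0,0,0,-1],[0,0,0,0,0,0,-1]])

```text
time_s: 13.95
eef_pos: [0.5018, 0.3372, 0.0307]
eef_rot: [-0.001, 0.708, 0.0, -0.706]
wrist_force: [-2.1, 1.0, 5.9]
opening: 0.329
```

Emit:
drive_tool(increments=[[0.001,0,0,0,0,0,-1],[0,-0.005,0,0,0,0,-1],[0,-0.005,0,0,0,0,-1],[0,-0.005,0,0,0,0,-1]])

```text
time_s: 14.45
eef_pos: [0.5031, 0.3488, 0.0308]
eef_rot: [0.002, 0.708, -0.002, -0.706]
wrist_force: [-1.2, -16.8, 17.2]
opening: 0.327
```

Emit:
drive_tool(increments=[[0,-0.005,0,0,0,0,-1],[0,-0.005,0,0,0,0,-1]])

```text
time_s: 14.7
eef_pos: [0.5033, 0.3588, 0.0307]
eef_rot: [0.001, 0.708, -0.002, -0.706]
wrist_force: [-0.4, -15.9, 15.4]
opening: 0.333
```

Emit:
drive_tool(increments=[[0,0.005,0,0,0,0,-1],[0,0.005,0,0,0,0,-1]])

```text
time_s: 14.95
eef_pos: [0.5031, 0.354, 0.0307]
eef_rot: [-0.002, 0.709, 0.001, -0.705]
wrist_force: [0.3, 8.8, 6.0]
opening: 0.324
```

Emit:
drive_tool(increments=[[0,0.005,0,0,0,0,-1],[0,0.005,0,0,0,0,-1]])

```text
time_s: 15.2
eef_pos: [0.503, 0.3443, 0.0308]
eef_rot: [-0.002, 0.709, 0.001, -0.705]
wrist_force: [-0.3, 9.3, 3.9]
opening: 0.324
```

The order is clear: C about 0.75 (coarse), B about 0.43 (medium), A about 0.22 (fine). C is in hand, so I lift it well above the bottle and carry it to red.

Emit:
drive_tool(increments=[[-0.02,0,0,0,0,0,-1],[-0.045,0,0,0,0,0,-1],[-0.05,0,0,0,0,0,-1],[-0.05,0,0,0,0,0,-1],[-0.05,0,0,0,0,0,-1],[0,0,0,0,0,0,-1],[0,0,0,0,0,0,-1]])

```text
time_s: 16.08
eef_pos: [0.4998, 0.3408, 0.2413]
eef_rot: [-0.0, -0.706, 0.001, 0.708]
wrist_force: [-0.2, -0.5, -7.3]
opening: 0.329
```

Emit:
drive_tool(increments=[[0,0.03,-0.003,0,0,0,-1],[0,0.055,-0.005,0,0,0,-1],[0,0.055,-0.005,0,0,0,-1],[0,0.055,-0.005,0,0,0,-1],[0,0.055,-0.005,0,0,0,-1],[0,0.055,-0.005,0,0,0,-1],[0,0.055,-0.005,0,0,0,-1],[0,0.055,-0.005,0,0,0,-1],[0,0.055,-0.005,0,0,0,-1],[0,0.055,-0.005,0,0,0,-1]])

```text
time_s: 17.32
eef_pos: [0.5468, -0.1844, 0.2397]
eef_rot: [0.002, -0.705, -0.001, 0.709]
wrist_force: [0.4, 1.2, -6.0]
opening: 0.328
```

Emit:
drive_tool(increments=[[0,0.055,-0.005,0,0,0,-1],[0.03,0.04,-0.003,0,0,0,-1],[0.05,0.02,0,0,0,0,-1],[0.05,0,0,0,0,0,-1],[0,0,0,0,0,0,-1],[0,0,0,0,0,0,-1]])

```text
time_s: 18.08
eef_pos: [0.5565, -0.2983, 0.1133]
eef_rot: [0.0, -0.707, -0.0, 0.707]
wrist_force: [0.1, -1.3, -5.8]
opening: 0.326
```

Emit:
drive_tool(increments=[[0.03,0.0025,0,0,0,0,-1],[0.023,0,0,0,0,0,-1],[0,0,0,0,0,0,-1],[0,0,0,0,0,0,-1]])

```text
time_s: 18.58
eef_pos: [0.5582, -0.3019, 0.0631]
eef_rot: [0.001, 0.708, -0.001, -0.706]
wrist_force: [0.5, -0.4, -6.5]
opening: 0.326
```

Run:
```python
from meas import *
o=ctrl.get_obs();print(o['eef_pos'])
for n in('top','scene'):
    c=camera(n);save(c,n+'2.png')
    u,v=(455,190) if n=='top' else (215,275)
    cv2.imwrite('pics/%s2c.png'%n,cv2.resize(c['img'][v-70:v+70,u-90:u+90],None,fx=4,fy=4)[:,:,::-1])
    for p in pads(c,o['eef_pos'][2]-.0308+.012):print(n,*p)
```

```text
[ 0.5581656  -0.30194832  0.06310898]
top [266. 172.] 600.2 109.0 36.0 [600.1 109. ] [69.1 72.1]
top [273. 236.] 460.3 92.3 35.3 [460.2  92.1] [69.4 69.8]
scene [318. 192.] 499.2 54.5 36.1 [498.4  55.3] [65.8 74. ]
scene [215. 276.] 560.9 -304.3 37.8 [ 560.9 -304.2] [71.5 77. ]
```

View pics/scene2c.png

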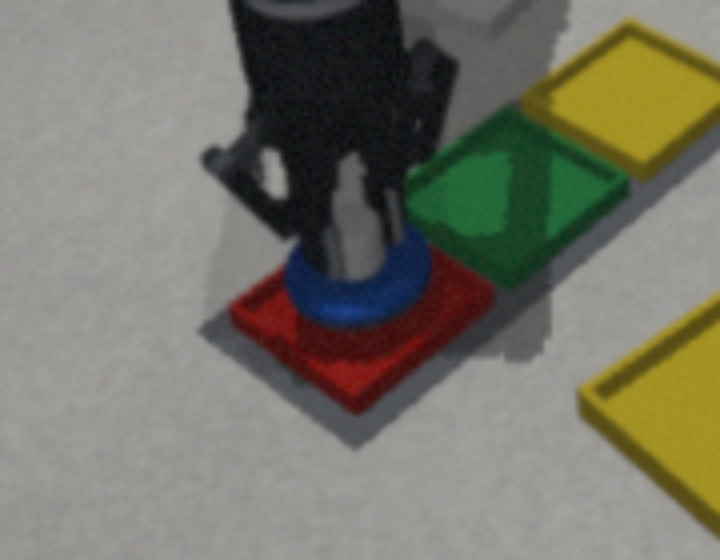

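View pics/top2.png

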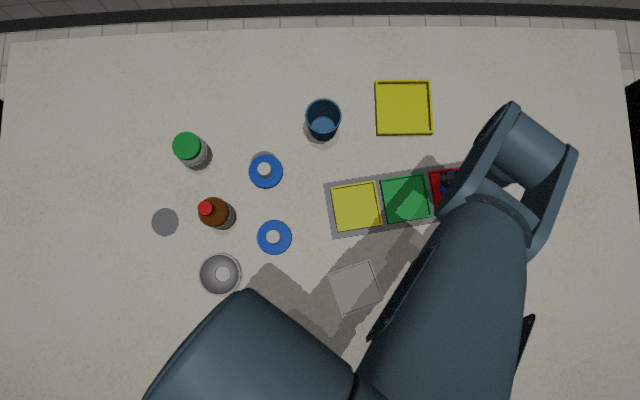

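The top view shows the bystanders in place and C's bare mark at (165,221). In the scene crop the held pad sits centred over the red tray. I lower it gently.

Emit:
drive_tool(increments=[[0.01,0,0,0,0,0,-1],[0.008,0,0,0,0,0,-1],[0.003,0,0,0,0,0,-1],[0,0,0,0,0,0,-1]])

```text
time_s: 19.18
eef_pos: [0.5562, -0.3008, 0.0387]
eef_rot: [0.001, -0.707, 0.0, 0.707]
wrist_force: [-1.5, -0.2, -6.8]
opening: 0.326
```

Emit:
drive_tool(increments=[[0.002,0,0,0,0,0,-1],[0,0,0,0,0,0,-1]])

```text
time_s: 19.42
eef_pos: [0.5568, -0.3013, 0.0378]
eef_rot: [-0.0, 0.707, -0.001, -0.707]
wrist_force: [-0.2, -0.7, -5.0]
opening: 0.326
```

Emit:
drive_tool(increments=[[0.002,0,0,0,0,0,-1],[0,0,0,0,0,0,-1]])

```text
time_s: 19.68
eef_pos: [0.5569, -0.3014, 0.0377]
eef_rot: [-0.0, 0.707, -0.0, -0.707]
wrist_force: [-6.7, 3.2, 10.5]
opening: 0.326
```

The pad touches at TCP z = 0.0377, which matches the tray floor. I release, rise and go to B.

Emit:
drive_tool(increments=[[-0.001,0,0,0,0,0,1],[0,0,0,0,0,0,1],[0,0,0,0,0,0,1],[0,0,0,0,0,0,1],[-0.04,0,0,0,0,0,1],[-0.04,0,0,0,0,0,1],[0,-0.055,0.014,0,0,0,1],[0,-0.055,0.014,0,0,0,1],[0,-0.055,0.014,0,0,0,1],[0,-0.055,0.014,0,0,0,1]])

```text
time_s: 20.92
eef_pos: [0.5002, -0.0795, 0.1165]
eef_rot: [-0.0, 0.707, -0.001, -0.707]
wrist_force: [1.3, -0.3, 0.4]
opening: 1.004
```

Emit:
drive_tool(increments=[[0,-0.055,0.013,0,0,0,1],[0,-0.055,0.013,0,0,0,1],[0,-0.055,0.012,0,0,0,1],[0,0,0,0,0,0,1],[0,0,0,0,0,0,1]])

```text
time_s: 21.55
eef_pos: [0.4632, 0.0839, 0.1166]
eef_rot: [0.0, 0.707, -0.0, -0.707]
wrist_force: [-0.5, -0.6, 0.2]
opening: 1.003
```

Run:
```python
from meas import *
c=camera('scene');save(c,'scene3.png')
cv2.imwrite('pics/scene3c.png',cv2.resize(c['img'][205:345,125:305],None,fx=4,fy=4)[:,:,::-1])
c=camera('top');save(c,'top3.png')
for p in pads(c):print(*p)
```

```text
[266. 171.] 607.0 112.4 37.0 [607.4 112.7] [71.3 73.5]
[453. 190.] 556.4 -300.3 37.5 [ 556.5 -300.1] [72.6 74.8]
```

View pics/scene3c.png

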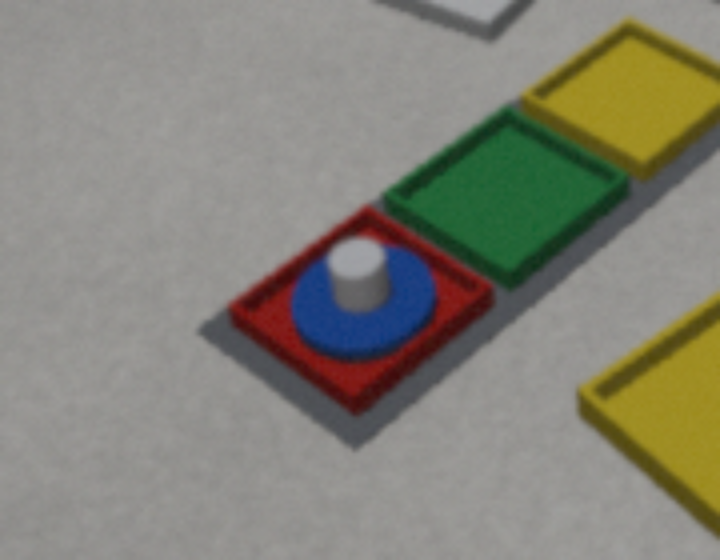

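C lies flat in red, at crop pixel (362,300). I pick B and feel it once more under a stronger push before placing it.

Emit:
drive_tool(increments=[[0.03,-0.0105,0.0005,0,0,0,1],[0.03,0,0,0,0,0,1],[0.027,0,0,0,0,0,1],[0,0,0,0,0,0,1],[0,0,0,0,0,0,-1],[0,0,0,0,0,0,-1],[0,0,0,0,0,0,-1],[0,0,0,0,0,0,-1],[0,0,0,0,0,0,-1],[0,0,0,0,0,0,-1]])

```text
time_s: 22.9
eef_pos: [0.4633, 0.0943, 0.0306]
eef_rot: [0.0, 0.708, -0.0, -0.706]
wrist_force: [-0.6, -1.7, 6.5]
opening: 0.328
```

Emit:
drive_tool(increments=[[0.003,0,0,0,0,0,-1],[0,0.005,0,0,0,0,-1],[0,0.005,0,0,0,0,-1],[0,0.005,0,0,0,0,-1]])

```text
time_s: 23.4
eef_pos: [0.4666, 0.0817, 0.0306]
eef_rot: [-0.002, 0.71, 0.001, -0.704]
wrist_force: [-1.1, 14.9, 25.6]
opening: 0.329
```

Emit:
drive_tool(increments=[[0,0.005,0,0,0,0,-1],[0,0.005,0,0,0,0,-1]])

```text
time_s: 23.65
eef_pos: [0.467, 0.0715, 0.0306]
eef_rot: [-0.002, 0.71, 0.001, -0.704]
wrist_force: [-0.2, 14.0, 25.3]
opening: 0.326
```

Emit:
drive_tool(increments=[[0,-0.005,0,0,0,0,-1],[0,-0.005,0,0,0,0,-1]])

```text
time_s: 23.9
eef_pos: [0.4676, 0.0772, 0.0306]
eef_rot: [0.002, 0.711, -0.001, -0.704]
wrist_force: [-1.3, -12.8, 23.5]
opening: 0.326
```

B is again about 0.44, so medium, and it goes to yellow.

Emit:
drive_tool(increments=[[-0.015,0,0,0,0,0,-1],[-0.035,0,0,0,0,0,-1],[-0.03,0,0,0,0,0,-1],[0,0.03,-0.012,0,0,0,-1],[0,0.05,-0.02,0,0,0,-1],[0,0.05,-0.02,0,0,0,-1],[0,0.03,-0.01,0,0,0,-1],[0,0,0,0,0,0,-1],[0,0,0,0,0,0,-1]])

```text
time_s: 25.02
eef_pos: [0.5229, -0.0796, 0.1055]
eef_rot: [0.001, -0.706, -0.0, 0.708]
wrist_force: [0.0, 0.9, -6.8]
opening: 0.328
```

Emit:
drive_tool(increments=[[0.02,0.0055,-0.003,0,0,0,-1],[0.02,0,0,0,0,0,-1],[0.014,0,0,0,0,0,-1],[0.008,0,0,0,0,0,-1],[0,0,0,0,0,0,-1],[0,0,0,0,0,0,-1]])

```text
time_s: 25.78
eef_pos: [0.5278, -0.0861, 0.045]
eef_rot: [-0.0, 0.707, -0.0, -0.707]
wrist_force: [-0.9, -0.1, -5.9]
opening: 0.328
```

Emit:
drive_tool(increments=[[0.002,0,0,0,0,0,-1],[0,0,0,0,0,0,-1]])

```text
time_s: 26.02
eef_pos: [0.5274, -0.0861, 0.0426]
eef_rot: [-0.0, 0.707, -0.0, -0.707]
wrist_force: [0.6, -0.2, -6.5]
opening: 0.323
```

Emit:
drive_tool(increments=[[0.002,0,0,0,0,0,-1],[0,0,0,0,0,0,-1]])

```text
time_s: 26.28
eef_pos: [0.5271, -0.086, 0.0402]
eef_rot: [0.0, -0.707, 0.0, 0.707]
wrist_force: [-0.9, -0.7, -6.9]
opening: 0.331
```

Emit:
drive_tool(increments=[[0.0015,0,0,0,0,0,-1],[0,0,0,0,0,0,-1]])

```text
time_s: 26.52
eef_pos: [0.5271, -0.086, 0.0387]
eef_rot: [0.0, -0.707, 0.0, 0.707]
wrist_force: [0.3, 0.1, -7.0]
opening: 0.325
```

Emit:
drive_tool(increments=[[0.0015,0,0,0,0,0,-1],[0,0,0,0,0,0,-1]])

```text
time_s: 26.78
eef_pos: [0.5274, -0.0861, 0.0377]
eef_rot: [-0.0, 0.707, -0.0, -0.707]
wrist_force: [-1.7, 0.4, -1.7]
opening: 0.326
```

Emit:
drive_tool(increments=[[0.0008,0,0,0,0,0,-1],[0,0,0,0,0,0,1],[0,0,0,0,0,0,1],[0,0,0,0,0,0,1],[0,0,0,0,0,0,1],[-0.04,0,0,0,0,0,1],[-0.04,0,0,0,0,0,1],[0,-0.05,-0.02,0,0,0,1],[0,-0.05,-0.02,0,0,0,1],[0,-0.05,-0.02,0,0,0,1]])

```text
time_s: 28.02
eef_pos: [0.5881, 0.0652, 0.1169]
eef_rot: [-0.001, 0.707, -0.001, -0.707]
wrist_force: [0.1, -1.2, 0.3]
opening: 1.001
```

Emit:
drive_tool(increments=[[0,-0.047,-0.02,0,0,0,1],[0,0,0,0,0,0,1],[0,0,0,0,0,0,1]])

```text
time_s: 28.4
eef_pos: [0.607, 0.1108, 0.1162]
eef_rot: [-0.0, -0.707, 0.0, 0.707]
wrist_force: [-0.6, -0.0, -0.3]
opening: 0.996
```

Run:
```python
from meas import *
c=camera('scene');save(c,'scene4.png')
cv2.imwrite('pics/scene4c.png',cv2.resize(c['img'][145:345,125:385],None,fx=3,fy=3)[:,:,::-1])
```

```text
(no output)
```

View pics/scene4c.png

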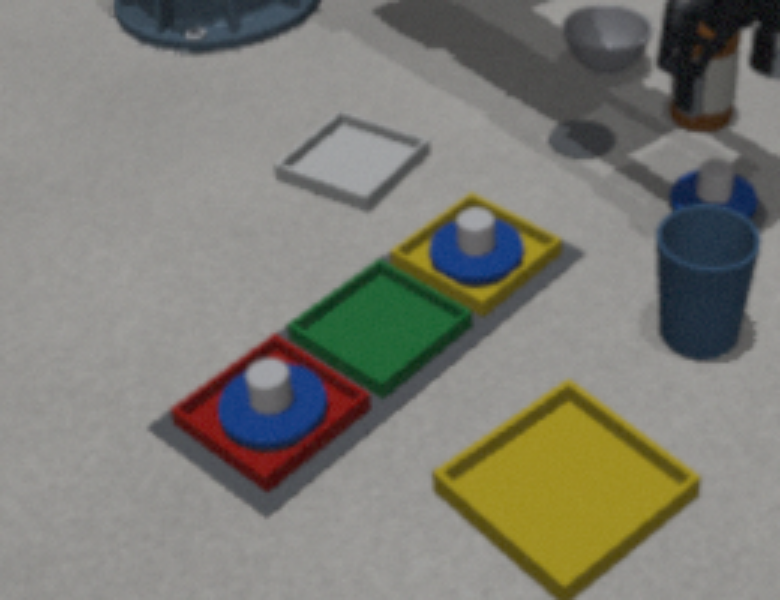

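B lies flat in the yellow tray, at crop pixel (476,248). Now I grasp A.

Emit:
drive_tool(increments=[[0.03,0,0,0,0,0,1],[0.03,0,0,0,0,0,1],[0.025,0,0,0,0,0,1],[0,0,0,0,0,0,1],[0,0,0,0,0,0,-1],[0,0,0,0,0,0,-1],[0,0,0,0,0,0,-1],[0,0,0,0,0,0,-1],[0,0,0,0,0,0,-1],[0,0,0,0,0,0,-1]])

```text
time_s: 29.7
eef_pos: [0.6084, 0.1109, 0.033]
eef_rot: [-0.0, 0.708, -0.0, -0.706]
wrist_force: [-1.9, -0.3, 5.6]
opening: 0.331
```

Emit:
drive_tool(increments=[[-0.02,0,0,0,0,0,-1],[-0.035,0,0,0,0,0,-1],[-0.035,0,0,0,0,0,-1],[0,0.03,0,0,0,0,-1],[0,0.05,0.011,0,0,0,-1],[0,0.05,0.011,0,0,0,-1],[0,0.05,0.011,0,0,0,-1],[0,0.05,0.011,0,0,0,-1],[0,0.05,0.011,0,0,0,-1],[0,0.023,0.011,0,0,0,-1]])

```text
time_s: 30.95
eef_pos: [0.5402, -0.1945, 0.122]
eef_rot: [0.001, -0.707, 0.001, 0.707]
wrist_force: [-0.1, 0.2, -5.9]
opening: 0.324
```

Emit:
drive_tool(increments=[[0,0,0,0,0,0,-1],[0,0,0,0,0,0,-1]])

```text
time_s: 31.2
eef_pos: [0.5409, -0.1913, 0.1216]
eef_rot: [0.001, -0.707, 0.0, 0.707]
wrist_force: [-1.2, 0.7, -6.4]
opening: 0.323
```

Emit:
drive_tool(increments=[[0.02,0.0015,0,0,0,0,-1],[0.025,0,0,0,0,0,-1],[0.018,0,0,0,0,0,-1],[0.012,0,0,0,0,0,-1],[0,0,0,0,0,0,-1],[0,0,0,0,0,0,-1]])

```text
time_s: 31.95
eef_pos: [0.5418, -0.1938, 0.0473]
eef_rot: [-0.0, 0.708, -0.001, -0.707]
wrist_force: [-0.1, -0.1, -5.7]
opening: 0.33
```

Emit:
drive_tool(increments=[[0.002,0,0,0,0,0,-1],[0,0,0,0,0,0,-1]])

```text
time_s: 32.2
eef_pos: [0.5413, -0.1937, 0.045]
eef_rot: [-0.0, 0.707, -0.0, -0.707]
wrist_force: [0.7, -0.0, -6.8]
opening: 0.326
```

Emit:
drive_tool(increments=[[0.0015,0,0,0,0,0,-1],[0,0,0,0,0,0,-1]])

```text
time_s: 32.45
eef_pos: [0.541, -0.1935, 0.043]
eef_rot: [0.0, -0.707, 0.0, 0.707]
wrist_force: [0.5, -0.1, -7.3]
opening: 0.327
```

Emit:
drive_tool(increments=[[0.0015,0,0,0,0,0,-1],[0,0,0,0,0,0,-1]])

```text
time_s: 32.7
eef_pos: [0.541, -0.1935, 0.0414]
eef_rot: [0.0, -0.707, 0.0, 0.707]
wrist_force: [-0.3, -0.2, -7.0]
opening: 0.327
```

Emit:
drive_tool(increments=[[0.0015,0,0,0,0,0,-1],[0,0,0,0,0,0,-1]])

```text
time_s: 32.95
eef_pos: [0.5413, -0.1936, 0.0401]
eef_rot: [-0.0, 0.707, -0.0, -0.707]
wrist_force: [1.0, 0.3, -5.9]
opening: 0.321
```

Emit:
drive_tool(increments=[[0.0012,0,0,0,0,0,-1],[0,0,0,0,0,0,-1]])

```text
time_s: 33.2
eef_pos: [0.5419, -0.194, 0.04]
eef_rot: [-0.0, 0.708, -0.001, -0.707]
wrist_force: [-1.8, 1.5, 4.5]
opening: 0.323
```

Emit:
drive_tool(increments=[[0,0,0,0,0,0,1],[0,0,0,0,0,0,1],[0,0,0,0,0,0,1],[0,0,0,0,0,0,1],[-0.04,0,0,0,0,0,1],[-0.05,0,0,0,0,0,1],[-0.05,0,0.03,0,0,0,1],[0,0.03,0.05,0,0,0,1],[0,0.03,0.05,0,0,0,1],[0,0.03,0.05,0,0,0,1]])

```text
time_s: 34.45
eef_pos: [0.3597, -0.284, 0.1792]
eef_rot: [0.0, 0.707, -0.0, -0.707]
wrist_force: [0.1, -1.5, 0.5]
opening: 1.003
```

Emit:
drive_tool(increments=[[0,0.05,0.02,0,0,0,1],[0,0.05,0,0,0,0,1],[0,0.05,0,0,0,0,1],[0,0.05,0,0,0,0,1],[0,0,0,0,0,0,1],[0,0,0,0,0,0,1]])

```text
time_s: 35.2
eef_pos: [0.3407, -0.4826, 0.1783]
eef_rot: [0.001, -0.707, -0.0, 0.707]
wrist_force: [0.7, 0.7, 0.5]
opening: 1.0
```

Run:
```python
from meas import *
s=camera('scene');c=camera('top');save(c,'top5.png');print(ctrl.get_obs()['time_s'],ctrl.get_obs()['wrist_force'],ctrl.get_obs()['dq'].round(3))
cv2.imwrite('pics/scene5c.png',cv2.resize(s['img'][145:345,125:385],None,fx=3,fy=3)[:,:,::-1])
T=np.array(c['world_from_camera']);v,u=np.mgrid[0:400,0:640];d=c['depth'];r=rays(c,np.c_[u.ravel(),v.ravel()]);P=(np.c_[r*d.reshape(-1,1),d.ravel()]@T[:3,:3].T+T[:3,3]).reshape(400,640,3);P[d<=0]=np.nan
for p in pads(c,.019):print(*p)
for nm,(x,y,rad,z0,z1) in dict(red=(.556,-.3,.03,.035,.06),yel=(.526,-.085,.03,.035,.06),grn=(.541,-.192,.03,.035,.06),jar=(.645,.263,.07,.06,.13),bottle=(.509,.203,.06,.03,.2),bowl=(.384,.214,.06,.02,.06),tumbler=(.724,-.017,.07,.06,.13)).items():
    m=(np.hypot(P[...,0]-x,P[...,1]-y)<rad)&(P[...,2]>z0)&(P[...,2]<z1);Q=P[m]
    if len(Q)<5:print(nm,'none');continue
    (a,b),R=cv2.minEnclosingCircle(Q[:,:2].astype(np.float32));print(nm,len(Q),'z',np.round([np.median(Q[:,2]),Q[:,2].max()],3),'circ',round(a,4),round(b,4),round(R,4))
```

```text
35.3 [-0.44168041 -0.11437974  0.01154733] [ 0.002 -0.009  0.002 -0.001 -0.001 -0.002]
[453. 190.] 555.2 -298.2 37.1 [ 555.5 -298. ] [72.2 74. ]
[405. 198.] 540.7 -191.5 37.6 [ 540.7 -191.4] [73.5 74.8]
[356. 205.] 525.5 -84.4 36.9 [525.7 -84.1] [71.8 73.3]
red 168 z [0.047 0.051] circ 0.5562 -0.2988 0.015
yel 159 z [0.047 0.051] circ 0.5262 -0.0836 0.0148
grn 166 z [0.047 0.051] circ 0.541 -0.192 0.015
jar 850 z [0.1   0.106] circ 0.6453 0.2651 0.0327
bottle 935 z [0.116 0.174] circ 0.5097 0.2068 0.0308
bowl 788 z [0.037 0.05 ] circ 0.3835 0.2081 0.0456
tumbler 529 z [0.089 0.1  ] circ 0.7046 -0.0146 0.038
```

View pics/scene5c.png

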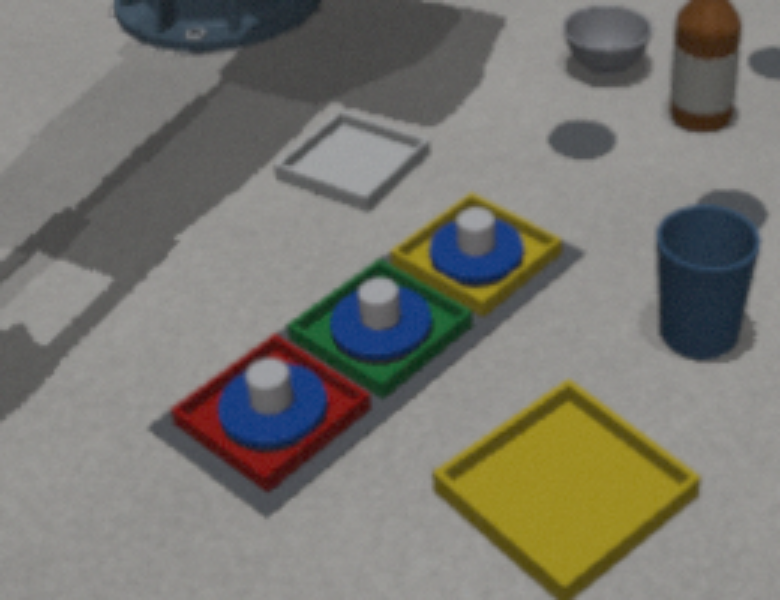

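View pics/top5.png

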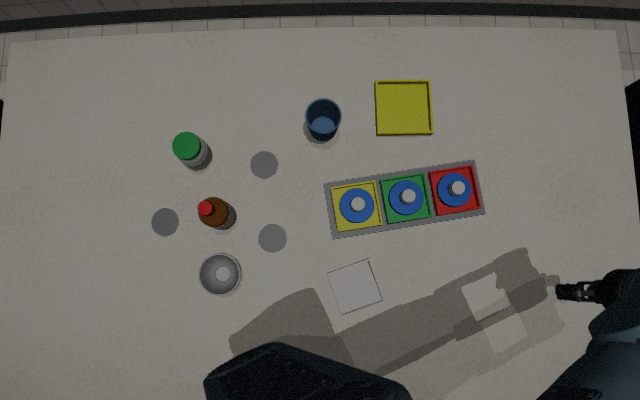

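The top view shows all three pads flat in their trays, at (356,205), (405,198) and (453,190). Their knob tops are at 47 mm, which equals 7 + 40 mm, so the pads rest on the tray floors. The bystanders have not moved, and the robot is clear and still.

```bash
python3 -c "
from bench import hand_in
print(hand_in())"
```

```text
the job is handed in; nothing more can be done
None
```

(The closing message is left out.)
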